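# Clamp the well plate on the shaker

## Robot

A 6-joint arm with a two-finger parallel gripper is mounted at the origin on the work surface. World frame = base frame: x ahead of the robot, y to its left, z up, the work surface at z = 0. Lengths are in m, angles in rad, forces in N, time in s.
With the tool pointing down it reaches from about 0.375 to 0.925 m from the base axis. Payload 5.7 kg.
Tool frame: the origin (TCP) lies on the centre line of the jaws, within the pads' length; the fingertips stand 11 mm ahead of it and the grasp point (between the pads) lies 8 mm behind it; z points along the fingers, x is the direction in which the jaws open and shut, and the axes are right-handed (so a half turn about z gives the same grasp; the last joint's range is limited). The gripper opens to 88 mm and grips with 3 to 60 N. Pads are 20 mm wide; open, the fingers measure 115 mm over their backs; the gripper's body (75 mm by 178 mm) begins 61 mm behind the grasp point.
Start: joints at [1.006, 0.359, 1.51, -0, 1.272, -0.115], TCP at [0.261, 0.54, 0.234] pointing down, gripper open.
Joint ranges: [-2.97, 2.97], [-1.01, 2.36], [0.21, 2.38], [-0.96, 4.11], [0.2, 2.71], [-2.98, 2.98]. Speed limits (rad/s): [2.39, 2.39, 3.14, 3.14, 3.14, 3.14].

## Interface

Orientations are given as [roll, pitch, yaw] about the fixed x, y, z axes, in that order (R = Rz(yaw) Ry(pitch) Rx(roll)).
In Python, from rig import bot gives the robot as it stands.
- The arm moves only by the shell command python3 -m pendant 'ROWS' [FORCE]. ROWS is a JSON object of lists of equal length, an entry for each row: "offset": the shift along the tool's x, y, z in m, a list of three; "turn": the turn, a rotation vector about the tool's x, y, z in degrees, a list of three; "claw": the opening in per cent of the stroke, from 0 (shut) to 100 (fully open). In form: {"offset": [[dx, dy, dz], ...], "turn": [[wx, wy, wz], ...], "claw": [claw, ...]}. A call has 1 to 12 rows; each row shifts and turns the commanded pose from where the row before left it, along the tool's axes as they then stand; what a row does not reach is not made up. A row lasts 1/8 s, in which the tool goes at most 62.5 mm and 10.7 degrees, less where a joint would pass 70% of its speed; a pose out of reach is approached as far as the arm can. A call is refused whole if a number of a shift passes 0.0625 or a number of a turn 10.7, either way. A call with a gripper value outside its range is refused whole. The fingers move at their own pace and stop on an object; FORCE is the grip in N (left out, the last holds). Time passes only in rows, so rows that do not move let the fingers close. It gives the time, the measured TCP pose, the force and the opening at its end, in the units of the state.
- bot.sense(): the state, without advancing time (a new reading comes with each control period).
- bot.capture(name): name is "side" or "top" or "wrist"; returns the picture (420x560x3 uint8, red, green, blue); there is no depth.
- bot.get_calibration(name): a dict with "fov_y" (degrees; the focal length in pixels is half the picture's height over the tangent of half this angle, whatever the lens; pixels are square), "cx", "cy" (the principal point, pixels), "dist_coeffs" ([k1, k2, p1, p2, k3] as OpenCV has them; the pictures are not rectified), "world_from_camera" (4x4, takes a point from camera to world coordinates). Camera axes: x right, y down, z forward; pixel columns grow to the right and rows downward; lengths in m; the calibration is good to about 2 mm. A picture is of the moment at which its call begins: read the wrist's pose just before it. get_calibration takes no time and is no camera call; for the wrist camera it gives the pose at the moment of the call.
- bot.sign_off(): hands the job in, once; it reports no verdict.
Trained networks look in the newest picture that a camera, given by its name, has taken for a name from the list of things; names that differ only in an ending like _2 or _b are one class to them, and where a whole thing is asked for, a point or a joint stands for the part that bears it (a point fixed in the world has none). Each returns a list of dicts, best first, with "score" (0 to 1); they miss things now and then, are a little off and sometimes report something else, mostly with a low value. They report only what shows in the picture. A call takes as long as a camera call. They do not tell look-alikes from the thing itself.
- bot.spot_in(camera, query): "xyz" ([x, y, z] in m, in world coordinates, good to about 4 mm: the middle of the surface that is visible of it).
- bot.tip_of(camera, query): "xyz" ([x, y, z] in m, in world coordinates, good to about 4 mm: a listed point, or the origin of a listed thing).
The state is a dict: "clock": time; "joints": joint angles; "qd": joint speeds; "effort": joint torques, N m; "position": TCP position; "tcp_rot": TCP orientation; "ft_force": force on the tool from outside, world axes, zero at the start; "wrist_torque": the same for the moment, N m; "width": finger opening in m.
Only numpy, scipy, OpenCV 4.12 (cv2) and the standard library are available. Lean on these libraries where they do the work, as an engineer would, in place of code of your own. Each camera call takes 0.05 s, during which the arm holds its last target.

## Task

Get the shaker ready to run: push the clamp strap so that it swings right across the well plate to its stop, then push the cam lever all the way down to lock it. Just push them with the fingertips or the outside of the fingers; nothing needs gripping, so do not lift or shift the plate, leave everything else on the bench where it is, and leave both strap and lever home when you let go.

Things in the scene. Friction and masses are not known exactly. Their poses are not given: they have to be found in the camera images.
- shaker: White bench-top plate shaker, 190 (x) x 180 (y) x 70 mm high (deck top at z = 70), fixed to the bench. Origin: centre of its underside; at yaw 0 its black front panel faces -x. On its deck: a 24-well plate in a low nest, a clamp strap on a post on its +y side, a cam lever on a bracket on its -y side. 'In the shaker frame' means mm from this origin along its axes.
- strap (a joint): Angle of the clamp strap about the upright pivot post, rad. 0 = lying fully across the plate, pointing along the shaker's -y, against its stop (the bracket); growing as it swings open, counter-clockwise seen from above, so that at 1.57 it points along the shaker's +x; end of travel 1.95. It starts open, between 1.1 and 1.7, stays where it is left, and needs about 1.5 N at the pin.
- strap_pivot (a point): Point on the strap's upright pivot axis at the strap's underside: (0, 56, 96) in the shaker frame. The strap is a flat steel bar 22 mm wide and 5 mm thick, 132 mm from the pivot axis to its end, lying 96 to 101 mm above the bench.
- strap_pin (a point): Point on the axis of the upright round steel pin on the strap, 100 mm from the pivot axis. The pin is 12 mm across and stands from 101 to 146 mm above the bench; this point is 126 mm above the bench. It is the easiest place to push the strap.
- lever (a joint): Angle of the cam lever about its level hinge (along the shaker's x), rad. 0 = raised, arm 60 deg above level, leaning to the shaker's -y (outwards); grows as it is pushed down; 1.047 = fully down, arm level along -y (end of travel). Elevation = 1.047 minus this value. It starts between 0 and 0.25, stays where it is left, and needs about 3.5 N square to the arm at the grip.
- lever_pivot (a point): Point on the lever's hinge axis: (0, -75, 113) in the shaker frame.
- lever_grip (a point): Point on the upper face of the lever's black grip, 58 mm out from the hinge axis along the arm and 6 mm above the arm's mid-plane. The grip is 24 mm wide, 12 mm thick and reaches from 37 to 71 mm out from the hinge axis.
- plate: White 24-well plate, 128 (x) x 86 (y) x 20 mm, lying loose in the nest on the shaker's deck under the clamp (underside 70, top 90 mm above the bench; the strap passes 6 mm above it). Origin: centre of its underside.
- tube: Loose bystander: capped clear sample tube standing upright, 29 mm across, 100 mm tall, beside the shaker on the lever's side. Origin: centre of its underside.
- reagent: Loose bystander: amber reagent bottle standing upright, 56 mm across, 100 mm tall, on the pivot-post side of the shaker. Origin: centre of its underside.
- pen: Loose bystander: marker pen, 130 mm long, 13 mm thick, lying in front of the shaker. Origin: middle of its underside.
- tipbox: Loose bystander: closed pipette-tip box 120 x 82 x 56 mm. Origin: centre of its underside.
- beaker: Loose bystander: glass beaker, 68 mm across, 85 mm tall. Origin: centre of its underside.
- rack: Loose bystander: white tube rack 70 x 160 x 35 mm with seven tube caps standing 11 mm proud. Origin: centre of its underside.
- buffer: Loose bystander: glass bottle, 70 mm across, 140 mm tall. Origin: centre of its underside.
- spare: Loose bystander: a second 24-well plate, 128 x 86 x 20 mm, lying on the bench. Origin: centre of its underside.
There are look-alikes about, which are no part of the job. Leave any green look-alike of the plate alone.

How it is judged:
On the way, in this order (a step that is already met when the one before it is completed fails the run):
1. the strap lies fully across the plate, with the lever still up (value of joint strap below 0.06 rad and value of joint lever below 0.55 rad), for 0.2 s.
2. the lever is fully down and the strap is still across (value of joint lever above 0.96 rad and value of joint strap below 0.06 rad), for 0.2 s.
At the end, for the whole second after the job is handed in: The strap is within 0.06 rad (6 mm at the pin) of its stop across the plate, the lever is within 0.087 rad (5 mm at the grip) of fully down, and the plate lies at rest in its nest, within 8 mm of centre and not raised (all of step 2 and horizontal distance between plate and shaker below 0.008 m and z of plate in the frame of shaker below 0.075 m and linear speed of plate below 0.02 m/s); the robot touches nothing.
It fails at once if the lever is pushed down before the strap lies across the plate (value of joint lever above 0.55 rad and value of joint strap above 0.12 rad).
It fails at once if the plate is lifted or pushed out of its nest, or tipped (more than 8 mm or 0.15 rad) (distance of plate from where it was at the start of the episode above 0.008 m or angle between plate's own z axis and vertical above 0.15 rad).
It fails at once if another thing on the bench is lifted, carried, shifted by more than 25 mm or knocked over (distance of any of tube, reagent, pen, tipbox, beaker, rack, buffer, spare from where it was at the start of the episode above 0.025 m or angle between any of tube, reagent, pen, tipbox, beaker, rack, buffer, spare's own z axis and vertical above 0.4 rad).
It also fails if it takes over 48 s, if anything falls off the work surface, if the arm or the gripper's body presses on something with over 40 N, if the wrist force passes 120 N, or if a joint passes its speed limit or range.

## Working session

There is one attempt and no reset: what is moved stays moved. The work goes in short steps, Python scripts to look and compute and a shell command to move; the robot and the scene stay as the last step left them, time stands still between calls to the robot, and variables do not carry over. Pictures are saved under pics/ and viewed, and the job is handed in when it is done.

```bash
mkdir -p pics; ls; python3 - <<'E'
from rig import bot
import cv2
s=bot.sense();print({k:s[k] for k in('clock','position','tcp_rot','width','ft_force')})
for n in('side','top'):
    im=bot.capture(n);cv2.imwrite(f'pics/{n}0.png',im[:,:,::-1])
    for q in('shaker','strap_pivot','strap_pin','lever_pivot','lever_grip','plate','tube','reagent'):
        r=bot.tip_of(n,q);print(n,q,[(round(d['score'],2),[round(v,3) for v in d['xyz']]) for d in r[:3]])
print(bot.sense()['clock'])
E
```

```text
pics
{'clock': 0.0, 'position': array([0.2604929 , 0.53975959, 0.23283766]), 'tcp_rot': array([-3.14134496e+00,  1.77130597e-03,  1.12101890e+00]), 'width': 0.08783610847214249, 'ft_force': array([-0.59854926,  0.73537958, -0.43767254])}
side shaker [(0.67, [0.534, 0.065, 0.002])]
side strap_pivot [(0.97, [0.522, 0.128, 0.098])]
side strap_pin [(0.56, [0.627, 0.108, 0.13])]
side lever_pivot [(0.96, [0.547, -0.006, 0.116])]
side lever_grip [(0.65, [0.532, 0.068, 0.001]), (0.58, [0.553, -0.03, 0.169])]
side plate [(0.8, [0.53, 0.069, 0.072]), (0.73, [0.625, 0.112, 0.129])]
side tube [(0.72, [0.561, -0.113, -0.0])]
side reagent [(0.57, [0.448, 0.233, 0.001])]
top shaker [(0.77, [0.535, 0.072, -0.003])]
top strap_pivot [(0.64, [0.52, 0.12, 0.096])]
top strap_pin [(0.76, [0.62, 0.11, 0.127]), (0.51, [0.548, -0.032, 0.163])]
top lever_pivot [(0.84, [0.544, -0.004, 0.114]), (0.61, [0.444, 0.228, 0.001])]
top lever_grip [(0.58, [0.548, -0.031, 0.162])]
top plate [(0.89, [0.763, 0.216, 0.0]), (0.55, [0.537, 0.064, 0.067]), (0.5, [0.731, 0.041, 0.004])]
top tube [(0.43, [0.558, -0.117, -0.007])]
top reagent [(0.71, [0.446, 0.228, -0.0])]
0.9
```

View pics/side0.png

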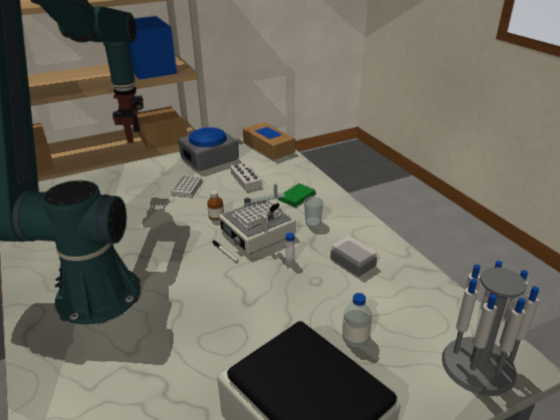

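View pics/top0.png

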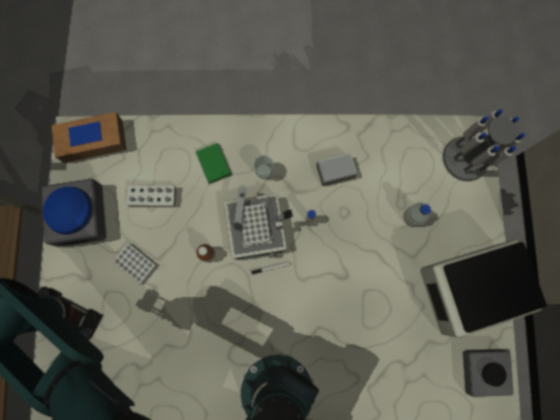

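The side view shows the white shaker at about (258,225), with the strap open and its pin at (276,190). The top view has the strap running from (238,228) to (241,190) and the lever grip at (287,213).

Plate candidates in the top view:
- On the shaker, (255,224): this is the one meant, since it sits in the nest.
- Green, (213,163): the look-alike.
- White, (135,262): the spare.

I'll fit the shaker pose next and check it in an enlarged crop.

```bash
cat > h.py <<'E'
import numpy as np, cv2
from rig import bot
def proj(c,P,K=None):
    c=c or K
    f=210/np.tan(np.radians(c['fov_y'])/2)
    T=np.linalg.inv(np.array(c['world_from_camera']))
    A=np.array([[f,0,c['cx']],[0,f,c['cy']],[0,0,1]])
    p,_=cv2.projectPoints(np.array(P,float).reshape(-1,3),cv2.Rodrigues(T[:3,:3])[0],T[:3,3],A,np.array(c['dist_coeffs'],float))
    return p.reshape(-1,2)
def sh(C,yaw,p):
    c,s=np.cos(yaw),np.sin(yaw); p=np.atleast_2d(np.array(p,float))/1000
    return np.c_[C[0]+c*p[:,0]-s*p[:,1],C[1]+s*p[:,0]+c*p[:,1],p[:,2]]
def pts(th,lv):
    e=1.047-lv
    return [[0,56,96],[100*np.sin(th),56-100*np.cos(th),126],[0,-75,113],[0,-75-58*np.cos(e)+6*np.sin(e),113+58*np.sin(e)+6*np.cos(e)],
     [95,90,70],[95,-90,70],[-95,-90,70],[-95,90,70]]
def draw(n,name,C,yaw,th,lv,box,k=5):
    im=bot.capture(n); c=bot.get_calibration(n)
    x0,y0,x1,y1=box
    o=cv2.resize(im[y0:y1,x0:x1,::-1],None,fx=k,fy=k,interpolation=cv2.INTER_CUBIC)
    for i,q in enumerate(proj(c,sh(C,yaw,pts(th,lv)))):
        u=tuple(int(v) for v in ((q-[x0,y0]+.5)*k)); cv2.circle(o,u,4,(0,0,255) if i<4 else (255,0,255),1)
    cv2.imwrite(f'pics/{name}.png',o)
E
python3 - <<'E'
from h import *
draw('top','top1',[.532,.068],.19,1.235,.1,(195,150,335,270))
draw('side','side1',[.532,.068],.19,1.235,.1,(195,170,335,270))
E
```

```text
(no output)
```

View pics/top1.png

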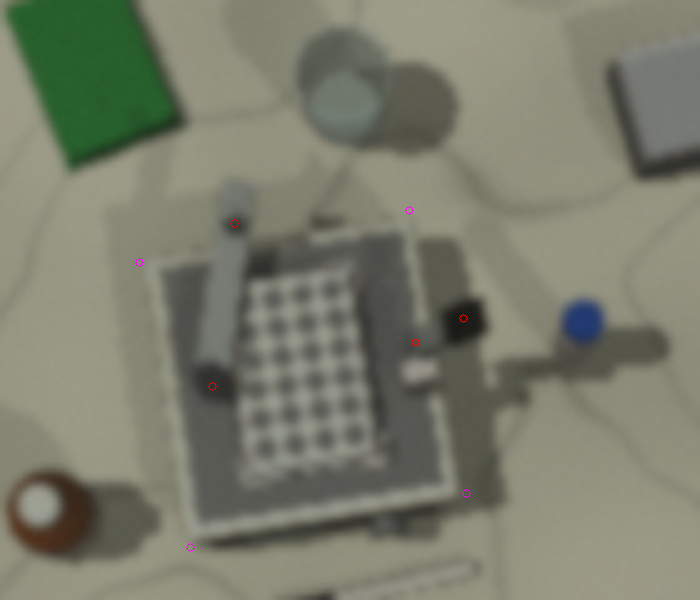

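View pics/side1.png

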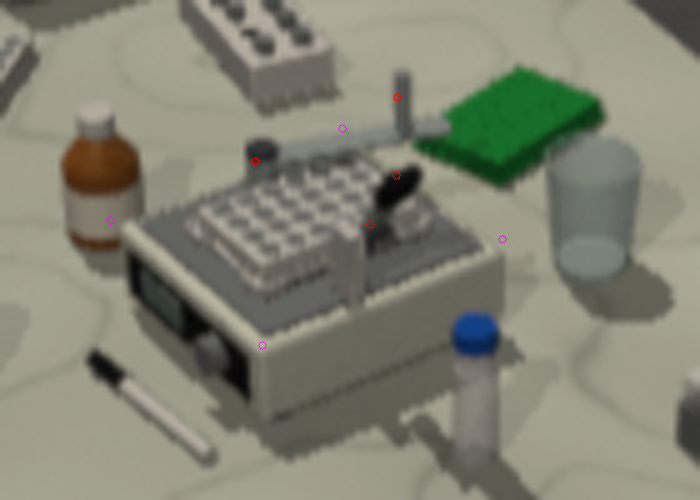

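```bash
python3 -m pendant '{"offset":[[-0.02,0.05,0],[-0.02,0.05,0],[-0.02,0.05,0],[-0.02,0.05,0],[-0.02,0.05,0],[-0.02,0.05,0],[-0.02,0.05,0],[-0.02,0.05,0],[-0.02,0.05,0],[0,0.04,0],[0,0,0]],"turn":[[0,0,0],[0,0,0],[0,0,-4],[0,0,0],[0,0,0],[0,0,0],[0,0,0],[0,0,0],[0,0,0],[0,0,0],[0,0,0]],"claw":[0,0,0,0,0,0,0,0,0,0,0]}' 20
python3 - <<'E'
from h import *
s=bot.sense();print(s['clock'],s['position'],s['tcp_rot'],s['ft_force'])
C,y=[.532,.068],.17
draw('wrist','w1',C,y,1.235,.1,(0,0,560,420),1)
for q in('strap_pivot','strap_pin','lever_pivot','lever_grip','plate','shaker'):
    r=bot.tip_of('wrist',q);print(q,[(round(d['score'],2),np.round(d['xyz'],3)) for d in r[:3]])
E
```

```text
clock: 2.38
position: [0.6436, 0.1817, 0.2332]
tcp_rot: [3.14, -0.0, 1.188]
ft_force: [-0.1, -0.6, 0.0]
width: 0.0005
2.375 [0.64364531 0.18174403 0.23324797] [ 3.14035545e+00 -2.17372438e-04  1.18794326e+00] [-0.07752499 -0.58507433  0.00922802]
strap_pivot [(0.78, array([0.52 , 0.124, 0.096]))]
strap_pin [(0.79, array([0.622, 0.108, 0.124]))]
lever_pivot [(0.74, array([ 0.543, -0.006,  0.115]))]
lever_grip []
plate [(0.92, array([ 0.761,  0.216, -0.001])), (0.89, array([0.534, 0.069, 0.067]))]
shaker [(0.71, array([0.536, 0.068, 0.002]))]
```

View pics/w1.png

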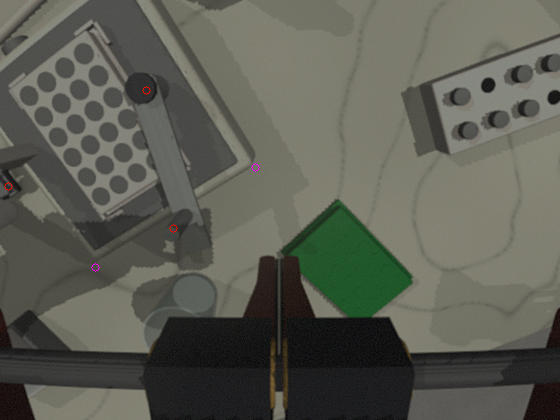

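The wrist view agrees with the networks. The pivot cap is at (141,88), the pin at about (174,228), the lever at (8,186), and the fingers at (280,270) are over clear bench. I'll turn square to the strap and lower beside the pin, on its open side.

```bash
python3 -m pendant '{"offset":[[0,0,0],[0,0,0],[-0.018,-0.005,0.03],[-0.018,-0.004,0.04],[0,0,0.027],[0,0,0]],"turn":[[0,0,-6.7],[0,0,-6.6],[0,0,0],[0,0,0],[0,0,0],[0,0,0]],"claw":[0,0,0,0,0,0]}'
python3 - <<'E'
from h import *
draw('wrist','w2',[.532,.068],.17,1.235,.1,(0,0,560,420),1)
r=bot.tip_of('wrist','strap_pin');print([(d['score'],np.round(d['xyz'],3)) for d in r])
E
```

```text
clock: 3.48
position: [0.6246, 0.1493, 0.1348]
tcp_rot: [-3.137, 0.001, 1.423]
ft_force: [-0.1, 1.0, 0.5]
width: 0.0004
[(0.68, array([0.622, 0.108, 0.126]))]
```

View pics/w2.png

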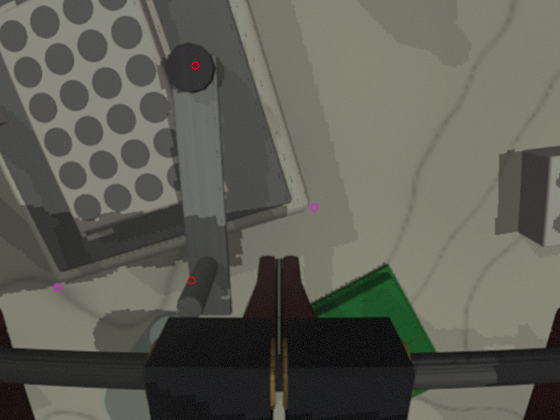

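The strap runs from (190,68) to (205,310), with its pin at (190,285) left of the closed fingers, about 20 mm from contact. The pin still reads (0.622, 0.108). I'll push in an arc about the pivot.

```bash
python3 -m pendant '{"offset":[[-0.009,0,0],[-0.009,0,0],[-0.0141,0.0018,0],[-0.0141,0.0018,0],[-0.0141,0.0018,0],[-0.0141,0.0018,0],[0,0,0]],"turn":[[0,0,0],[0,0,0],[0,0,8],[0,0,8],[0,0,8],[0,0,8],[0,0,0]],"claw":[0,0,0,0,0,0,0]}'
python3 - <<'E'
from h import *
im=bot.capture('wrist');cv2.imwrite('pics/w3.png',im[:,:,::-1])
s=bot.sense();p=s['position'][:2]-[.5205,.124];ya=s['tcp_rot'][2]
print('t,r in tool',p@[np.cos(ya),np.sin(ya)],p@[np.sin(ya),-np.cos(ya)])
r=bot.tip_of('wrist','strap_pin');print([(d['score'],np.round(d['xyz'],3)) for d in r])
E
```

```text
clock: 4.45
position: [0.6115, 0.0756, 0.1374]
tcp_rot: [3.141, -0.0, 0.864]
ft_force: [1.3, 0.6, 0.7]
width: 0.0004
t,r in tool 0.022512516100450165 0.10036613708275419
[(0.68, array([0.522, 0.121, 0.099])), (0.65, array([0.603, 0.062, 0.127]))]
```

View pics/w3.png

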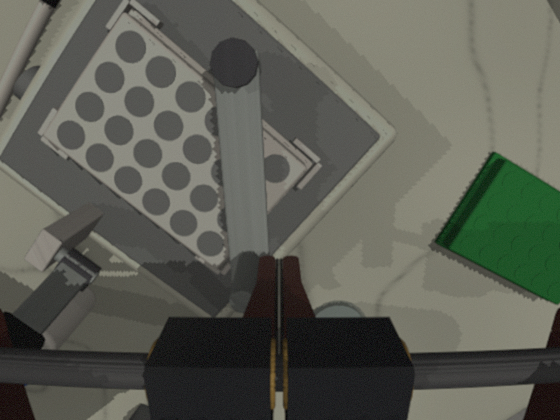

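The strap moves with the fingers and now covers part of the plate, with the pin hard against the finger at (255,280). I'll continue the arc.

```bash
python3 -m pendant '{"offset":[[-0.0141,0.0018,0],[-0.0141,0.0018,0],[-0.0141,0.0018,0],[-0.0141,0.0018,0],[-0.007,0.0006,0],[0,0,0]],"turn":[[0,0,8],[0,0,8],[0,0,8],[0,0,8],[0,0,4],[0,0,0]],"claw":[0,0,0,0,0,0]}'
python3 - <<'E'
from h import *
im=bot.capture('wrist');cv2.imwrite('pics/w4.png',im[:,:,::-1])
s=bot.sense();p=s['position'][:2]-[.5205,.124];ya=s['tcp_rot'][2]
print('t,r in tool',p@[np.cos(ya),np.sin(ya)],p@[np.sin(ya),-np.cos(ya)])
r=bot.tip_of('wrist','strap_pin');print([(d['score'],np.round(d['xyz'],3)) for d in r])
E
```

```text
clock: 5.3
position: [0.565, 0.0346, 0.1369]
tcp_rot: [3.142, -0.0, 0.239]
ft_force: [-0.0, 0.6, -1.0]
width: 0.0005
t,r in tool 0.022285918333608948 0.09728269157697875
[(0.83, array([0.551, 0.026, 0.13 ]))]
```

View pics/w4.png

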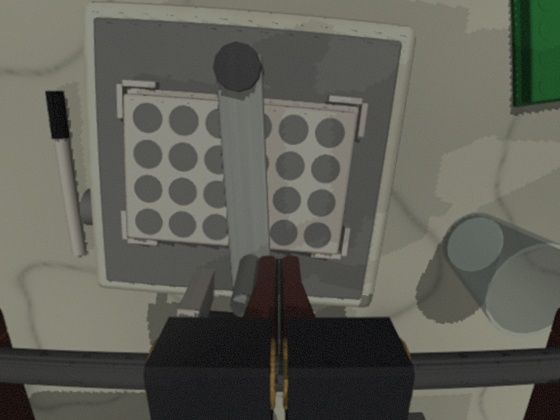

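The strap now lies nearly across, with a few degrees to go before its end at (250,300) meets the bracket. I'll finish in small steps and watch the force.

```bash
python3 -m pendant '{"offset":[[-0.003,0,0],[-0.003,0,0],[0,0,0]],"turn":[[0,0,2],[0,0,2],[0,0,0]],"claw":[0,0,0]}'
python3 -m pendant '{"offset":[[-0.003,0,0],[0,0,0]],"turn":[[0,0,0],[0,0,0]],"claw":[0,0]}'
python3 -m pendant '{"offset":[[-0.002,0,0],[0,0,0]],"turn":[[0,0,0],[0,0,0]],"claw":[0,0]}'
```

```text
clock: 5.78
position: [0.5591, 0.0332, 0.1367]
tcp_rot: [3.142, 0.0, 0.166]
ft_force: [-0.5, -0.4, 0.4]
width: 0.0003
clock: 6.02
position: [0.5559, 0.0327, 0.1367]
tcp_rot: [-3.142, 0.0, 0.166]
ft_force: [0.1, 0.7, -0.1]
width: 0.0004
clock: 6.28
position: [0.554, 0.0323, 0.1366]
tcp_rot: [3.142, 0.0, 0.166]
ft_force: [1.1, -0.2, 0.2]
width: 0.0002
```

```bash
python3 -m pendant '{"offset":[[-0.002,0,0],[0,0,0]],"turn":[[0,0,0],[0,0,0]],"claw":[0,0]}'
python3 -m pendant '{"offset":[[-0.002,0,0],[0,0,0]],"turn":[[0,0,0],[0,0,0]],"claw":[0,0]}'
python3 - <<'E'
from h import *
im=bot.capture('wrist');cv2.imwrite('pics/w5.png',im[:,:,::-1])
E
```

```text
clock: 6.52
position: [0.5536, 0.0322, 0.1368]
tcp_rot: [3.142, -0.003, 0.166]
ft_force: [3.7, 0.8, -2.9]
width: 0.0002
clock: 6.78
position: [0.5534, 0.0321, 0.137]
tcp_rot: [3.141, -0.006, 0.166]
ft_force: [8.9, 2.5, -7.3]
width: 0.0006
```

View pics/w5.png

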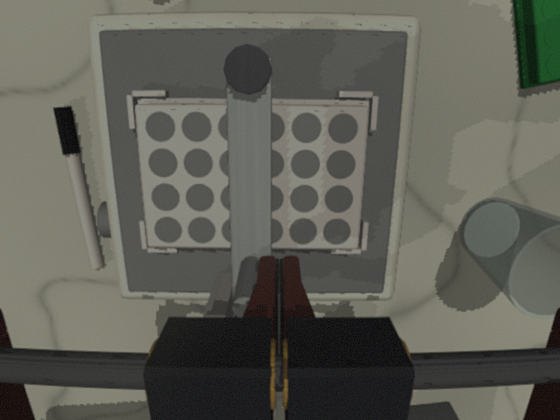

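The strap is on its stop: the force rose to 9 N with no further travel, and the bar at (250,180) is parallel to the plate's well columns. I'll back off, rise and move over the lever.

```bash
python3 -m pendant '{"offset":[[0.016,0,0],[0.016,0,0],[0,0,-0.05],[0,0,-0.05],[-0.024,0.028,0],[-0.024,0.028,0],[0,0,0]],"turn":[[0,0,0],[0,0,0],[0,0,0],[0,0,0],[0,0,0],[0,0,0],[0,0,0]],"claw":[0,0,0,0,0,0,0]}'
python3 - <<'E'
from h import *
s=bot.sense();d=s['position'][:2]-[.531,.0687];a=.166;R=np.array([[np.cos(a),np.sin(a)],[-np.sin(a),np.cos(a)]]);print('shaker frame',R@d)
draw('wrist','w6',[.531,.0687],.166,0,.1,(0,0,560,420),1)
draw('side','s6',[.531,.0687],.166,0,.1,(195,130,335,270))
for n in('wrist','side','top'):
  if n=='top': bot.capture('top')
  for q in('lever_grip','strap_pin','lever_pivot'):
    print(n,q,[(round(d['score'],2),np.round(d['xyz'],3)) for d in bot.tip_of(n,q)[:2]])
E
```

```text
clock: 7.7
position: [0.543, -0.0276, 0.2367]
tcp_rot: [3.141, 0.002, 0.164]
ft_force: [0.4, 0.8, 0.6]
width: 0.0004
shaker frame [-0.00412311 -0.09696243]
wrist lever_grip [(0.81, array([ 0.546, -0.034,  0.166]))]
wrist strap_pin [(0.59, array([0.541, 0.027, 0.124])), (0.39, array([ 0.546, -0.035,  0.164]))]
wrist lever_pivot [(0.98, array([ 0.543, -0.005,  0.112])), (0.64, array([ 0.545, -0.036,  0.165]))]
side lever_grip [(0.45, array([ 0.554, -0.028,  0.166]))]
side strap_pin [(0.49, array([0.542, 0.023, 0.127]))]
side lever_pivot [(0.66, array([ 0.549, -0.008,  0.113])), (0.19, array([ 0.555, -0.03 ,  0.166]))]
top lever_grip []
top strap_pin [(0.58, array([0.539, 0.023, 0.125]))]
top lever_pivot [(0.6, array([ 0.544, -0.006,  0.115]))]
```

View pics/w6.png

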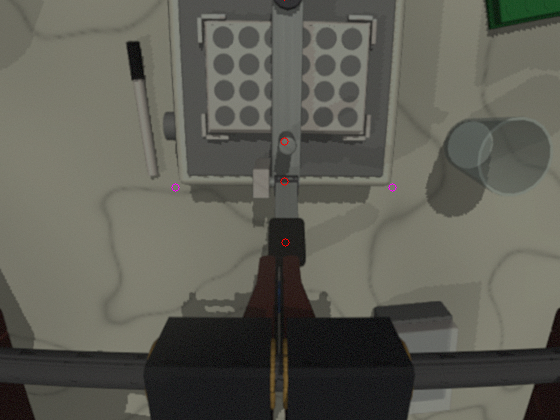

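View pics/s6.png

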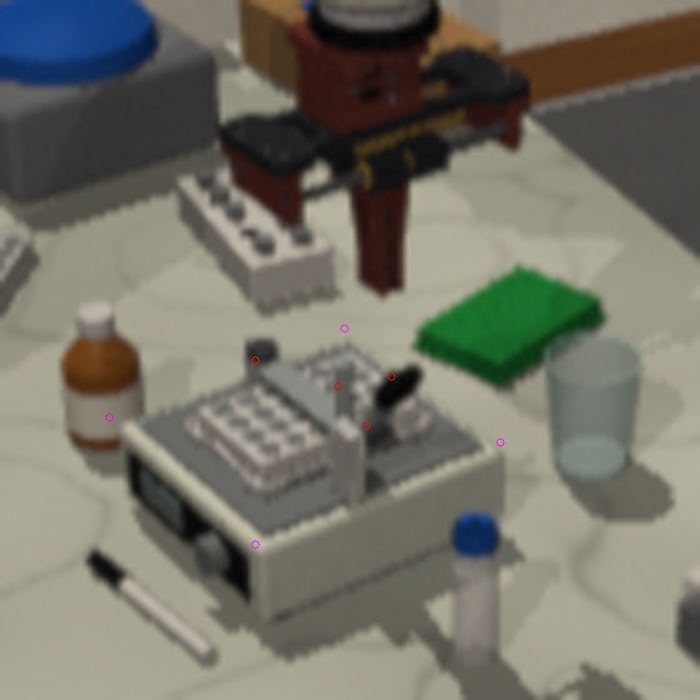

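The strap lies across with its pin at (285,142), on the projected stop position. The grip at (286,242) is right under the fingertips. I'll come down and follow the grip's arc.

```bash
python3 -m pendant '{"offset":[[0.003,0,0.025],[0,0,0.025],[0,0.003,0.012],[0,0.004,0.005],[0,0.004,0.004],[0,0.004,0.005],[0,0.004,0.006],[0,0.003,0.006],[0,0.002,0.007],[0,0,0]],"turn":[[0,0,0],[0,0,0],[0,0,0],[0,0,0],[0,0,0],[0,0,0],[0,0,0],[0,0,0],[0,0,0],[0,0,0]],"claw":[0,0,0,0,0,0,0,0,0,0]}'
python3 - <<'E'
from h import *
draw('wrist','w7',[.531,.0687],.166,0,.85,(0,0,560,420),1)
draw('side','s7',[.531,.0687],.166,0,.85,(195,130,335,270))
E
```

```text
clock: 9.55
position: [0.5511, -0.0496, 0.1411]
tcp_rot: [3.142, -0.0, 0.166]
ft_force: [-0.1, 0.1, -0.2]
width: 0.0005
```

View pics/w7.png

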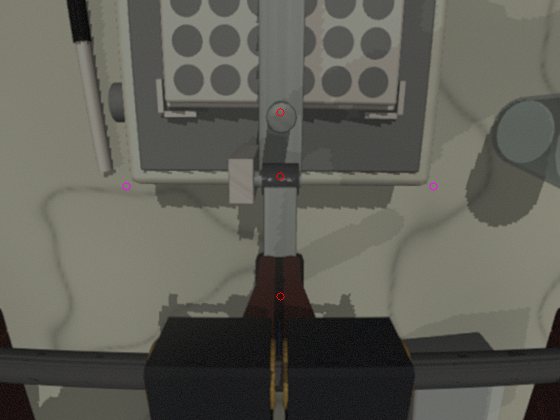

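View pics/s7.png

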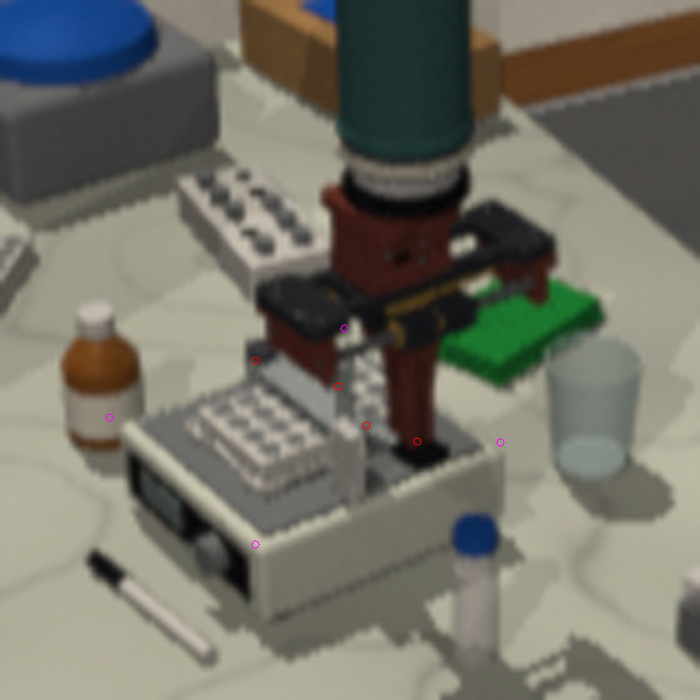

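The lever has followed the fingertips nearly level, with the black grip under them at (420,455) in the side crop. The strap pin is unmoved at (281,117) in the wrist view. I'll press down the last ~11 mm in small steps.

```bash
python3 -m pendant '{"offset":[[0,0.001,0.004],[0,0,0.004],[0,0,0]],"turn":[[0,0,0],[0,0,0],[0,0,0]],"claw":[0,0,0]}'
python3 -m pendant '{"offset":[[0,0,0.002],[0,0,0]],"turn":[[0,0,0],[0,0,0]],"claw":[0,0]}'
python3 -m pendant '{"offset":[[0,0,0.002],[0,0,0]],"turn":[[0,0,0],[0,0,0]],"claw":[0,0]}'
```

```text
clock: 10.02
position: [0.5512, -0.0505, 0.1335]
tcp_rot: [3.141, -0.0, 0.166]
ft_force: [0.2, -0.4, -0.0]
width: 0.0005
clock: 10.28
position: [0.5511, -0.0505, 0.1317]
tcp_rot: [3.141, -0.0, 0.166]
ft_force: [0.8, -0.9, 2.0]
width: 0.0005
clock: 10.52
position: [0.5512, -0.0507, 0.1302]
tcp_rot: [3.141, -0.001, 0.166]
ft_force: [-0.4, -2.1, 7.9]
width: 0.0009
```

```bash
python3 -m pendant '{"offset":[[0,0,0.002],[0,0,0]],"turn":[[0,0,0],[0,0,0]],"claw":[0,0]}'
python3 -m pendant '{"offset":[[0,0,0.001],[0,0,0]],"turn":[[0,0,0],[0,0,0]],"claw":[0,0]}'
```

```text
clock: 10.78
position: [0.5513, -0.0507, 0.1298]
tcp_rot: [3.141, -0.001, 0.166]
ft_force: [-5.6, -2.2, 21.4]
width: 0.0005
clock: 11.02
position: [0.5513, -0.0507, 0.1296]
tcp_rot: [3.14, -0.002, 0.167]
ft_force: [-7.9, -1.3, 28.9]
width: 0.0005
```

The lever is on its end stop: 29 N with no travel, at the expected height. I'll release straight up and back away to check.

```bash
python3 -m pendant '{"offset":[[0,0,-0.02],[0,0,-0.05],[0,0,-0.05],[0.05,0,0],[0.05,0,0],[0,0,0]],"turn":[[0,0,0],[0,0,0],[0,0,0],[0,0,0],[0,0,0],[0,0,0]],"claw":[0,0,0,0,0,0]}'
python3 - <<'E'
from h import *
draw('wrist','w8',[.531,.0687],.166,0,1.047,(0,0,560,420),1)
draw('side','s8',[.531,.0687],.166,0,1.047,(195,130,335,270))
for n in('wrist','side'):
  for q in('strap_pivot','strap_pin','lever_pivot','lever_grip','plate','shaker'):
    print(n,q,[(round(d['score'],2),np.round(d['xyz'],3)) for d in bot.tip_of(n,q)[:2]])
print('expected',np.round(sh([.531,.0687],.166,pts(0,1.047)[:4]),3))
E
```

```text
clock: 11.78
position: [0.6519, -0.0328, 0.2455]
tcp_rot: [-3.141, -0.0, 0.167]
ft_force: [-1.2, -0.4, 0.3]
width: 0.0008
wrist strap_pivot []
wrist strap_pin [(0.8, array([0.538, 0.026, 0.123]))]
wrist lever_pivot [(0.59, array([ 0.544, -0.007,  0.111]))]
wrist lever_grip []
wrist plate [(0.96, array([0.535, 0.07 , 0.07 ])), (0.37, array([ 0.542, -0.003,  0.113]))]
wrist shaker []
side strap_pivot [(0.56, array([0.526, 0.125, 0.097]))]
side strap_pin [(0.55, array([0.541, 0.024, 0.126]))]
side lever_pivot [(0.6, array([ 0.549, -0.005,  0.115]))]
side lever_grip [(0.5, array([ 0.56 , -0.061,  0.122]))]
side plate [(0.87, array([0.532, 0.068, 0.071])), (0.62, array([ 0.765,  0.213, -0.   ]))]
side shaker [(0.58, array([0.534, 0.066, 0.003]))]
expected [[ 0.522  0.124  0.096]
 [ 0.538  0.025  0.126]
 [ 0.543 -0.005  0.113]
 [ 0.553 -0.062  0.119]]
```

View pics/w8.png

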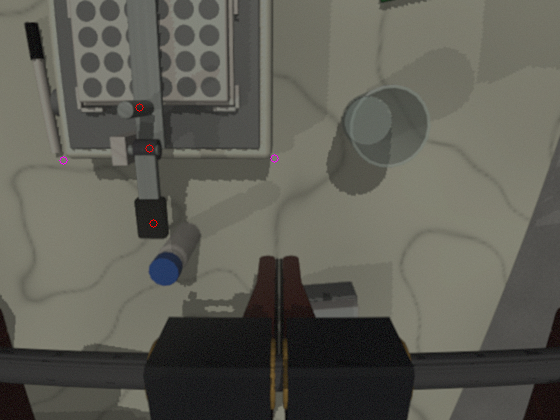

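View pics/s8.png

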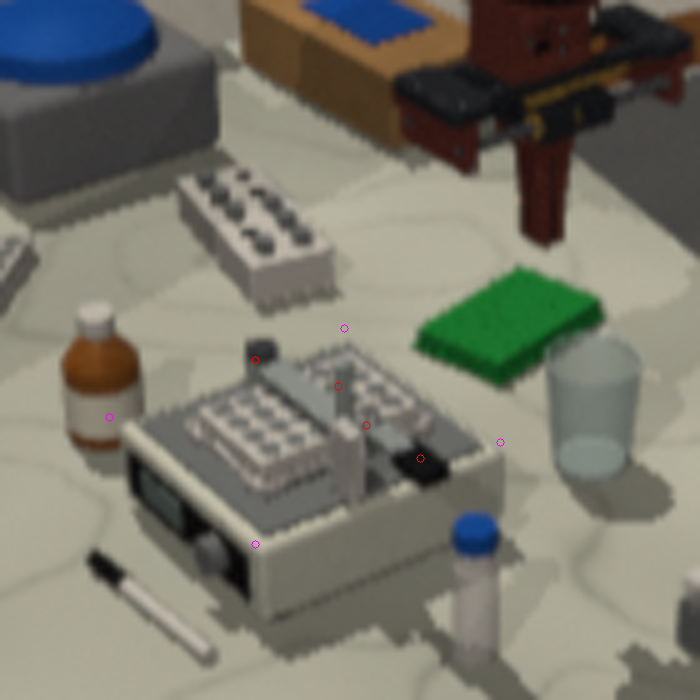

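In both views the lever is level, with its grip at (152,218) in the wrist view and (420,460) in the side crop. The strap is across on its stop, the plate is in its nest, and the tube, bottle, pen and beaker stand where they were. The gripper is clear of everything.

```bash
python3 -c "
from rig import bot
print(bot.sign_off())"
```

```text
the job is handed in; nothing more can be done
None
```

The strap is fully across the plate on its stop, and the cam lever is pushed all the way down. I handed the job in at about 12 s of the 48 s; the sign-off gives no verdict.

- **How it was done:** With the fingers closed, I swept the strap's pin along an arc until it stalled against the stop at about 9 N. I then pressed the lever grip down along its arc until it stalled at its end of travel at about 29 N. After that I lifted clear.
- **Last checks:** The pin measured (0.538 to 0.541, 0.024 to 0.026) against an expected (0.538, 0.025). The lever grip measured (0.560, -0.061, 0.122) against an expected (0.553, -0.062, 0.119). The plate was seated at z of about 0.07. In the last side and wrist pictures, the things visible around the shaker looked unmoved.
- **Disagreements:**
  - The wrist camera did not detect the lever grip in the last check, though it is visible and level in the picture.
  - The side camera placed the lever points 6 to 7 mm further along x than expected.
  - The shaker's deck corners, projected from its listed size, fell slightly outside those in the pictures. The centre and angles matched.

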